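# Press the maker's mark into a knife blank

### The arm

A 6-joint arm with a two-finger parallel gripper is mounted at the origin on the work surface. World frame = base frame: x ahead of the robot, y to its left, z up, the work surface at z = 0. Lengths are in m, angles in rad, forces in N, time in s.
With the tool pointing down it reaches from about 0.225 to 0.875 m from the base axis. Payload 3.4 kg.
Tool frame: the origin (TCP) lies at the very end of the fingers, on their centre line; the grasp point (between the pads) lies 19 mm behind it; z points along the fingers, y is the line along which they close (so a half turn about z gives the same grasp; the last joint's range is limited). The gripper opens to 85 mm and grips with 20 to 120 N. Pads are 22 mm wide; open, the fingers measure 114 mm over their backs; the gripper's body (76 mm by 85 mm) begins 54 mm behind the grasp point. The pads swing forward as they close: fully open they stand 13 mm farther back than shut.
Start: joints at [-1.294, 0.276, 1.505, -0, 1.361, -0.121], TCP at [0.223, -0.53, 0.231] pointing down, gripper open.
Joint ranges: [-2.89, 2.89], [-0.75, 2.08], [0.22, 2.7], [-1.18, 4.32], [0.11, 2.71], [-2.7, 2.7]. Speed limits (rad/s): [2.57, 2.57, 3.14, 3.14, 3.14, 3.14].

### API

Orientations are given as a rotation vector (axis times angle).
In Python, from station import * gives the robot as it stands.
- The arm moves only by the shell command python3 -m pendant 'ROWS'. ROWS is text: rows parted by semicolons, each of 5 numbers parted by spaces: the shift along the tool's x, y, z each as a share of 0.15 m, from -1 to 1, then the turn about the tool's z as a share of 0.08 rad, from -1 to 1, then the closure, from -1 (fully open) to 1 (shut). In form: x y z yaw claw; .... A call has 1 to 8 rows; each row shifts and turns the commanded pose from where the row before left it, along the tool's axes as they then stand; what a row does not reach is not made up. A row lasts 1/12 s, in which the tool goes at most 41.7 mm and 7.16 degrees, less where a joint would pass 70% of its speed; a pose out of reach is approached as far as the arm can. A call with a number of a shift or a turn outside -1 to 1 is refused whole. A call with a gripper value outside its range is refused whole. The fingers move at their own pace and stop on an object; the grip force is fixed at half the most. Time passes only in rows, so rows that do not move let the fingers close. It gives the time, the measured TCP pose, the force, the opening and the grip force at its end, in the units of the state.
- get_state(): the state, without advancing time (a new reading comes with each control period).
- camera(name): name is "side" or "top" or "wrist"; returns (picture, depth): 480x640x3 uint8, red, green, blue; 480x640 float32, m along the optical axis (not along the pixel's ray), 0 where there is no reading.
- camera_info(name): a dict with "K" (3x3 intrinsics, pixels), "view" (4x4, takes a point from world to camera coordinates). Camera axes: x right, y down, z forward; pixel columns grow to the right and rows downward; lengths in m; the calibration is good to about 2 mm. A picture is of the moment at which its call begins: read the wrist's pose just before it. camera_info takes no time and is no camera call; for the wrist camera it gives the pose at the moment of the call.
- job_done(): hands the job in; it is judged then, once.
The state is a dict: "time_s": time; "joint_positions": joint angles; "joint_vel": joint speeds; "joint_efforts": joint torques, N m; "tcp_pos": TCP position; "tcp_rot": TCP orientation; "ft_force": force on the tool from outside, world axes, zero at the start; "ft_torque": the same for the moment, N m; "opening": finger opening in m; "grasp_force": force on a finger pad.
Only numpy, scipy, OpenCV 4.12 (cv2) and the standard library are available. Lean on these libraries where they do the work, as an engineer would, in place of code of your own. Each camera call takes 0.05 s, during which the arm holds its last target. There are 200 camera calls.

### The job

Take the red marking punch out of its rack and press it upright onto the knife blank, its whole face inside the red ring: the sprung cradle lets the blade sink softly until the block beneath backs it, then keep a steady push of about 15 N for a good second, never as hard as 24 N, without sliding on the blade. Lift it straight up off the mark, then put it back in the hole it came from, seated on its collar, and let go. Touch the blade with nothing but the punch, leave it lying where it is, and leave the other punches alone.

Things in the scene. Friction and masses are not known exactly. Their poses are not given: they have to be found in the camera images.
- punch_red: Red marking punch, 0.13 kg or so, upright in one of the rack's holes (which varies). Origin: centre of its flat lower face, z up. Heights from there in mm: 0-5 face, 8 dia; 5-45 steel shank, 12 dia; 45-52 red collar, 30 dia; 52-102 square grip 16 x 16, sides along x and y, red at the top, steel button to 105. In the rack the collar rests on the rack's top, the face 45 mm below that.
- punch_blue: The same punch with blue collar and top, in another hole of the rack; leave it alone. Origin and axes as for the red one.
- punch_yellow: The same punch with yellow collar and top, in another hole of the rack; leave it alone. Origin and axes as for the red one.
- rack: Fixed pale wooden block, 60 (x) x 190 (y) x 60 (z) mm; origin at the centre of its underside on the table. Three vertical round holes of 17 mm diameter, 50 mm deep, edges chamfered by 2 mm, in a row along its y axis at y = -55, 0 and +55 mm, x = 0.
- knife: Bright steel knife blank, 0.2 kg or so, 5 mm thick, lying loose and level on the sprung cradle. Origin: centre of the blade's underside near its heel, z up. The blade is 48 mm wide (x from -24 to 24) for y from -50 to 50 mm, narrows to its point at y = 120 mm; a dark tang 20 mm wide runs back to y = -140 mm.
- mark (a point): Centre of the red ring (outer diameter 23 mm, inner 18 mm, with a short red line either side) on the blade's upper face, 75 mm above the table: where the mark goes. The punch's 8 mm face is wholly inside the ring when its centre is within 5 mm of this point.
- fixture: Fixed wooden base, 130 (x) x 170 (y) x 40 mm, two steel rails (top 52 mm), and between them a sprung dark steel cradle, 90 x 120 mm, top at 70 mm, under the blank. Origin: centre of the underside. Pushed on, the blade gives from 1 to 4 N on and sinks softly (0.4 N per mm) by 1 to 12 mm, different each time, until a hidden block backs it; then it is stiff (10 N per mm or more). It springs back up.
Not all that is in view belongs to the job. Leave any green look-alike of the punch_red alone. Leave any purple look-alike of the rack alone.

How it is judged:
By the outcome, as a careful person would: the job done as asked, in the order asked, and still so for the second after the job is handed in, with the robot touching nothing.
It also fails if it takes over 64 s, if anything falls off the work surface, if the arm or the gripper's body presses on something with over 40 N, if the wrist force passes 120 N, or if a joint passes its speed limit or range.

## Working session

There is one attempt and no reset: what is moved stays moved. The work goes in short steps, Python scripts to look and compute and a shell command to move; the robot and the scene stay as the last step left them, time stands still between calls to the robot, and variables do not carry over. Pictures are saved under pics/ and viewed, at most 10 in all, crops included, and the job is handed in when it is done.

```bash
mkdir -p pics; python3 - <<'E'
from station import *
import cv2,numpy as np
s=get_state(); print(s['time_s'],s['tcp_pos'],s['tcp_rot'],s['ft_force'],s['opening'])
for n in('top','side'):
    p,d=camera(n); cv2.imwrite(f'pics/{n}0.png',p[:,:,::-1]); np.save(f'pics/{n}0.npy',d); i=camera_info(n); print(n,i['K'].tolist(),np.round(i['view'],3).tolist())
E
```

```text
0.0 [ 0.22260074 -0.52956506  0.23041615] [-3.07777721e+00 -6.20416390e-01  2.50738280e-04] [0.1455471  0.03974056 0.73585799] 0.08544874649620872
top [[535.642779415298, 0.0, 322.2217512058308], [0.0, 535.642779415298, 238.98003147062693], [0.0, 0.0, 1.0]] [[-0.164, -0.986, -0.003, 0.029], [-0.965, 0.161, -0.205, 0.475], [0.203, -0.031, -0.979, 0.916], [0.0, 0.0, 0.0, 1.0]]
side [[479.8540399055199, 0.0, 319.79735093343186], [0.0, 479.8540399055199, 242.3794756142516], [0.0, 0.0, 1.0]] [[0.987, -0.157, -0.01, -0.47], [-0.127, -0.755, -0.644, 0.081], [0.094, 0.637, -0.765, 0.824], [0.0, 0.0, 0.0, 1.0]]
```

View pics/top0.png

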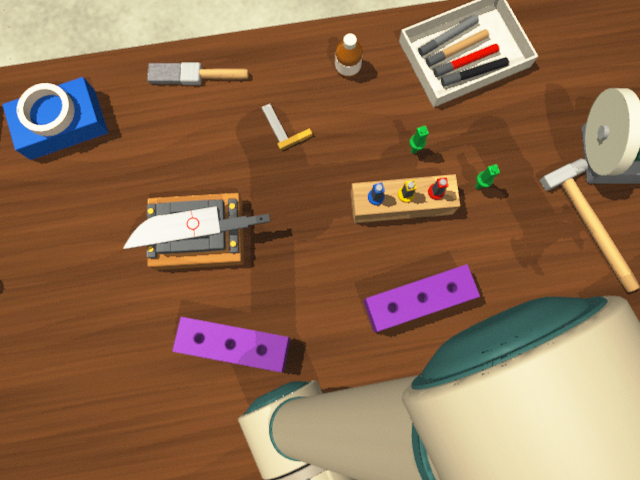

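View pics/side0.png

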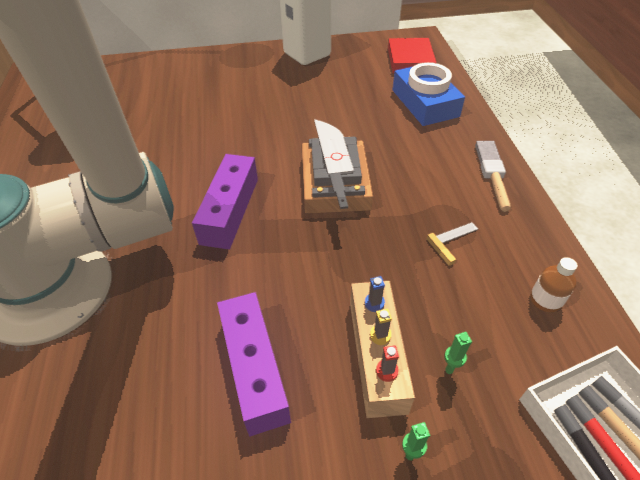

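Top view: the rack is at (405,198), with blue (376,193), yellow (407,190) and red (439,187) punches. The mark is at (193,223). The green punches at (420,140) and (487,177) and the purple racks are look-alikes. The red-collared one standing in the wooden rack is the target. I'll measure it and confirm with a crop.

```bash
cat > h.py <<'E'
import numpy as np,cv2
from station import *
def cloud(d,i):
    K=i['K'];V=np.array(i['view']);v,u=np.mgrid[:480,:640]
    P=np.stack([(u-K[0][2])/K[0][0]*d,(v-K[1][2])/K[1][1]*d,d],-1)
    return (P-V[:3,3])@V[:3,:3]
def onplane(uv,z,i):
    K=np.array(i['K']);V=np.array(i['view']);R=V[:3,:3];c=-R.T@V[:3,3]
    r=R.T@np.linalg.inv(K)@np.array([uv[0],uv[1],1.]);return c+r*(z-c[2])/r[2]
def proj(p,i):
    V=np.array(i['view']);q=np.array(i['K'])@(V[:3,:3]@p+V[:3,3]);return q[:2]/q[2]
def redmask(bgr,s=120):
    h=cv2.cvtColor(bgr,cv2.COLOR_BGR2HSV);return ((h[...,0]<6)|(h[...,0]>174))&(h[...,1]>s)&(h[...,2]>90)
E
python3 - <<'E'
from h import *
for n,bx,mk in(('top',(345,170,470,230),(180,208,207,238)),('side',(345,275,415,420),(325,145,350,168))):
    im=cv2.imread(f'pics/{n}0.png');d=np.load(f'pics/{n}0.npy');i=camera_info(n);W=cloud(d,i)
    x0,y0,x1,y1=bx; B=W[y0:y1,x0:x1].reshape(-1,3);C=im[y0:y1,x0:x1]
    hz=cv2.cvtColor(C,cv2.COLOR_BGR2HSV)
    T=B[(abs(B[:,2]-.06)<.006)&(d[y0:y1,x0:x1].ravel()>0)]
    print(n,'rack',len(T),cv2.minAreaRect((T[:,:2]*1000).astype(np.float32)),np.median(T[:,2]))
    m=redmask(C).ravel(); R=B[m&(B[:,2]>.05)]
    col=R[R[:,2]<.072];top=R[R[:,2]>.1]; print('collar',len(col),col.mean(0),cv2.minAreaRect((col[:,:2]*1000).astype(np.float32)),'top',len(top),top.mean(0) if len(top) else 0, cv2.minAreaRect((top[:,:2]*1000).astype(np.float32)) if len(top)else 0)
    x0,y0,x1,y1=mk;m=redmask(im[y0:y1,x0:x1],70);v,u=np.nonzero(m);print('mark',len(u),onplane((x0+(u.min()+u.max())/2,y0+(v.min()+v.max())/2),.075,i),onplane((x0+u.mean(),y0+v.mean()),.075,i))
im=cv2.imread('pics/top0.png');a=cv2.resize(im[150:240,340:480],None,fx=5,fy=5)[:,:700];b=cv2.resize(im[200:245,120:280],None,fx=4.3,fy=3)[:,:700]
b=cv2.copyMakeBorder(b,0,0,0,700-b.shape[1],0);cv2.imwrite('pics/crop1.png',np.vstack([a,b]))
E
```

```text
top rack 2633 ((529.09912109375, -212.75755310058594), (190.9338836669922, 61.938392639160156), 85.7553939819336) 0.059634905064492226
collar 97 [ 0.51989343 -0.26186659  0.06600307] ((521.958740234375, -264.2120666503906), (27.953758239746094, 22.290340423583984), 41.933048248291016) top 57 [ 0.52239202 -0.26455055  0.11477549] ((523.472412109375, -266.14862060546875), (15.344748497009277, 14.668294906616211), 87.69088745117188)
mark 49 [0.53619781 0.17122399 0.075     ] [0.53464112 0.1718034  0.075     ]
side rack 3562 ((530.4949951171875, -210.95025634765625), (192.57595825195312, 60.85114288330078), 85.70391082763672) 0.060132138485764916
collar 186 [ 0.52378579 -0.2720811   0.06676646] ((525.3218383789062, -269.2088317871094), (23.456727981567383, 28.61790657043457), 61.667266845703125) top 103 [ 0.52249357 -0.27442332  0.12695116] ((468.3414306640625, -399.4674072265625), (309.83990478515625, 20.5408992767334), 66.53952026367188)
mark 37 [0.53505533 0.17313445 0.075     ] [0.53776002 0.17328039 0.075     ]
```

View pics/crop1.png

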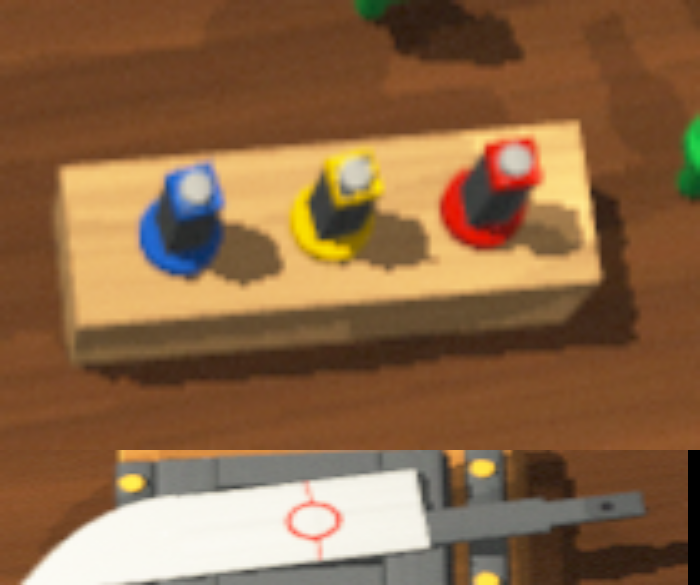

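The crop confirms it: red punch in the −y end hole of the wooden rack. Next I'll move above it, fingers closing along the rack's x axis.

```bash
cat > go.py <<'E'
# go.py x y z yawdeg(world yaw of tool x) n claw : suggest n rows
import sys; from h import *
from scipy.spatial.transform import Rotation as R
x,y,z,a,n,c=map(float,sys.argv[1:]);n=int(n);s=get_state();M=R.from_rotvec(s['tcp_rot']).as_matrix()
yaw=np.arctan2(M[1,0],M[0,0]);dy=(np.radians(a)-yaw)/n;D=(np.array([x,y,z])-s['tcp_pos'])/n
print(s['tcp_pos'],np.degrees(yaw),M[:,2])
print('; '.join('%.3f %.3f %.3f %.2f %g'%(*(R.from_euler('z',k*dy).as_matrix()@M).T.dot(D)/.15,-dy/.08,c) for k in range(n)))
E
python3 go.py .50 -.267 .24 85.7 16 -1
```

```text
[ 0.22260912 -0.5296591   0.23053686] 22.79407795333938 [-4.65987414e-04  1.58078202e-03 -9.99998642e-01]
0.149 -0.056 -0.004 -0.86 -1; 0.152 -0.046 -0.004 -0.86 -1; 0.155 -0.035 -0.004 -0.86 -1; 0.157 -0.024 -0.004 -0.86 -1; 0.159 -0.014 -0.004 -0.86 -1; 0.159 -0.003 -0.004 -0.86 -1; 0.159 0.008 -0.004 -0.86 -1; 0.158 0.019 -0.004 -0.86 -1; 0.156 0.030 -0.004 -0.86 -1; 0.154 0.040 -0.004 -0.86 -1; 0.151 0.051 -0.004 -0.86 -1; 0.147 0.061 -0.004 -0.86 -1; 0.142 0.071 -0.004 -0.86 -1; 0.137 0.081 -0.004 -0.86 -1; 0.131 0.090 -0.004 -0.86 -1; 0.125 0.099 -0.004 -0.86 -1
```

```bash
python3 -m pendant '0.15 -0.056 -0.004 -0.86 -1; 0.15 -0.046 -0.004 -0.86 -1; 0.155 -0.035 -0.004 -0.86 -1; 0.157 -0.024 -0.004 -0.86 -1; 0.16 -0.014 -0.004 -0.86 -1; 0.16 -0.003 -0.004 -0.86 -1; 0.16 0.008 -0.004 -0.86 -1; 0.158 0.02 -0.004 -0.86 -1'; python3 -m pendant '0.156 0.03 -0.004 -0.86 -1; 0.154 0.04 -0.004 -0.86 -1; 0.15 0.05 -0.004 -0.86 -1; 0.147 0.06 -0.004 -0.86 -1; 0.142 0.07 -0.004 -0.86 -1; 0.137 0.08 -0.004 -0.86 -1; 0.13 0.09 -0.004 -0.86 -1; 0.125 0.1 -0.004 -0.86 -1'; python3 -m pendant '0 0 0 0 -1; 0 0 0 0 -1'
python3 - <<'E'
from h import *
i=camera_info('wrist');p,d=camera('wrist');cv2.imwrite('pics/w1.png',p[:,:,::-1]);np.save('pics/w1.npy',d);np.savez('pics/w1i.npz',K=i['K'],view=i['view'])
s=get_state();print(s['tcp_pos'],s['ft_force'])
E
```

```text
time_s: 0.77
tcp_pos: [0.3621, -0.3974, 0.2357]
tcp_rot: [-2.792, -1.439, 0.0]
ft_force: [-0.4, -0.5, -0.4]
opening: 0.0857
grasp_force: 0.0
time_s: 1.43
tcp_pos: [0.4999, -0.2661, 0.2405]
tcp_rot: [-2.296, -2.143, 0.001]
ft_force: [0.3, 0.2, 0.4]
opening: 0.0856
grasp_force: 0.0
time_s: 1.6
tcp_pos: [0.4998, -0.2663, 0.2404]
tcp_rot: [-2.298, -2.141, 0.001]
ft_force: [-0.1, -1.1, -0.1]
opening: 0.0847
grasp_force: 0.0
[ 0.49915029 -0.26697701  0.2404171 ] [ 0.19352339 -0.25715007 -0.45704435]
```

View pics/w1.png

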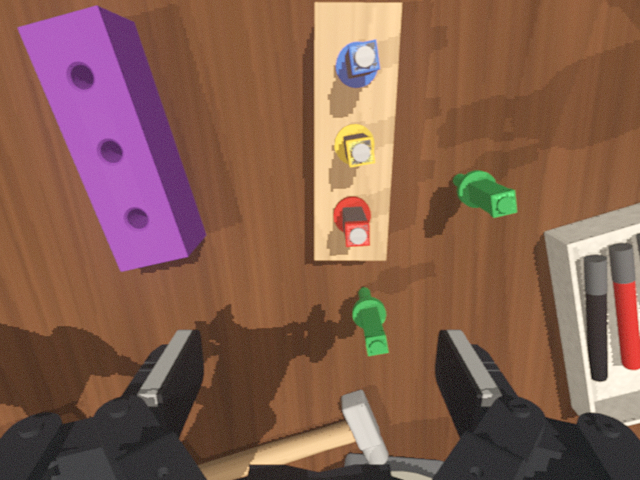

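The wrist view shows the red punch with collar at (352,215) and top at (357,233). I'll refine its position from the button, the rack top and the collar.

```bash
python3 - <<'E'
from h import *
im=cv2.imread('pics/w1.png');i=np.load('pics/w1i.npz');d=np.load('pics/w1.npy');W=cloud(d,i)
def sq(x0,y0,x1,y1,name):
    C=im[y0:y1,x0:x1];B=W[y0:y1,x0:x1].reshape(-1,3)
    T=B[(B[:,2]>.112)&(B[:,2]<.125)];r=cv2.minAreaRect((T[:,:2]*1000).astype(np.float32));print(name,len(T),r)
sq(325,190,385,250,'red');sq(325,115,385,170,'yel');sq(330,30,390,90,'blue')
C=im[190:250,325:385];hs=cv2.cvtColor(C,cv2.COLOR_BGR2HSV)
m=((hs[...,1]<60)&(hs[...,2]>140)).astype(np.uint8);n,l,st,ce=cv2.connectedComponentsWithStats(m);k=1+np.argmax(st[1:,4]);print('button',st[k],onplane(ce[k]+[325,190],.120,i))
B=W[0:270,300:410].reshape(-1,3);T=B[abs(B[:,2]-.06)<.004];print('rack',cv2.minAreaRect((T[:,:2]*1000).astype(np.float32)),np.median(T[:,2]))
R=W[190:250,325:385].reshape(-1,3)[redmask(C).ravel()];R=R[abs(R[:,2]-.067)<.005];print('collar',R[:,:2].min(0),R[:,:2].max(0))
E
```

```text
red 620 ((525.2078857421875, -266.5007629394531), (17.36170196533203, 16.529762268066406), 88.90419006347656)
yel 714 ((529.2863159179688, -211.7053680419922), (16.41775131225586, 16.566333770751953), 5.293726921081543)
blue 882 ((533.3969116210938, -156.88827514648438), (16.45604133605957, 16.547595977783203), 6.782872200012207)
button [ 25  38  17  16 211] [ 0.52551705 -0.26668348  0.12      ]
rack ((529.5752563476562, -211.452392578125), (190.21681213378906, 60.29551696777344), 85.71991729736328) 0.06149772921377616
collar [ 0.51114687 -0.27765969] [ 0.53932991 -0.25129831]
```

```bash
python3 go.py .5254 -.2666 .073 88.5 8 -1
```

```text
[ 0.49915029 -0.26697701  0.2404171 ] 85.87958374094985 [-1.38575682e-03 -5.00867435e-05 -9.99999039e-01]
0.002 0.022 0.139 -0.07 -1; 0.002 0.022 0.139 -0.07 -1; 0.002 0.022 0.139 -0.07 -1; 0.002 0.022 0.139 -0.07 -1; 0.001 0.022 0.139 -0.07 -1; 0.001 0.022 0.139 -0.07 -1; 0.001 0.022 0.139 -0.07 -1; 0.001 0.022 0.139 -0.07 -1
```

```bash
python3 -m pendant '0.002 0.044 0.1 -0.07 -1; 0.002 0.044 0.1 -0.07 -1; 0.002 0.044 0.1 -0.07 -1; 0.002 0.044 0.1 -0.07 -1; 0.001 0 0.15 -0.07 -1; 0.001 0 0.15 -0.07 -1; 0.001 0 0.15 -0.07 -1; 0.001 0 0.15 -0.07 -1'; python3 -m pendant '0 0 0.11 0 -1; 0 0 0 0 -1; 0 0 0 0 -1'
```

```text
time_s: 2.32
tcp_pos: [0.5248, -0.2682, 0.0899]
tcp_rot: [-2.254, -2.189, 0.001]
ft_force: [0.6, -0.3, 0.2]
opening: 0.0854
grasp_force: 0.0
time_s: 2.57
tcp_pos: [0.5247, -0.2676, 0.0737]
tcp_rot: [-2.252, -2.187, 0.001]
ft_force: [0.8, 0.3, 0.3]
opening: 0.0853
grasp_force: 0.0
```

```bash
python3 -m pendant '0.006 0.004 0 0 -1; 0 0 0 0 1; 0 0 0 0 1; 0 0 0 0 1; 0 0 0 0 1; 0 0 0 0 1; 0 0 0 0 1; 0 0 0 0 1';  python3 -m pendant '0 0 0 0 1; 0 0 0 0 1; 0 0 0 0 1; 0 0 0 0 1'
```

```text
time_s: 3.23
tcp_pos: [0.5268, -0.2662, 0.0748]
tcp_rot: [2.251, 2.19, 0.0]
ft_force: [-0.9, 0.6, 2.0]
opening: 0.0148
grasp_force: 58.5
time_s: 3.57
tcp_pos: [0.5268, -0.2662, 0.0748]
tcp_rot: [2.251, 2.19, 0.0]
ft_force: [-1.1, 1.4, 5.5]
opening: 0.0154
grasp_force: 58.7
```

```bash
python3 -m pendant '0 0 -0.05 0 1; 0 0 -0.08 0 1; 0 0 -0.12 0 1; 0 0 -0.12 0 1; 0 0 -0.12 0 1; 0 0 -0.12 0 1; 0 0 -0.12 0 1; 0 0 -0.1 0 1'; python3 -m pendant '0 0 0 0 1; 0 0 0 0 1; 0 0 0 0 1'; python3 go.py .53 .15 .2 85 16 1
```

```text
time_s: 4.23
tcp_pos: [0.5264, -0.2662, 0.2]
tcp_rot: [2.252, 2.191, -0.0]
ft_force: [0.2, -0.1, -1.5]
opening: 0.0154
grasp_force: 58.4
time_s: 4.48
tcp_pos: [0.5258, -0.2657, 0.1977]
tcp_rot: [-2.25, -2.189, 0.001]
ft_force: [-0.4, 1.0, -1.2]
opening: 0.0154
grasp_force: 58.5
[ 0.5257587  -0.26574612  0.19766932] 88.42838073712211 [-0.00198578  0.00109895 -0.99999742]
0.173 -0.003 -0.001 0.05 1; 0.173 -0.004 -0.001 0.05 1; 0.173 -0.004 -0.001 0.05 1; 0.173 -0.005 -0.001 0.05 1; 0.173 -0.006 -0.001 0.05 1; 0.173 -0.006 -0.001 0.05 1; 0.173 -0.007 -0.001 0.05 1; 0.173 -0.008 -0.001 0.05 1; 0.173 -0.008 -0.001 0.05 1; 0.173 -0.009 -0.001 0.05 1; 0.173 -0.009 -0.001 0.05 1; 0.173 -0.010 -0.001 0.05 1; 0.173 -0.011 -0.001 0.05 1; 0.173 -0.011 -0.001 0.05 1; 0.173 -0.012 -0.001 0.05 1; 0.173 -0.013 -0.001 0.05 1
```

```bash
python3 -m pendant '0.1 -0.003 0 0 1; 0.173 -0.004 0 0 1; 0.173 -0.004 0 0 1; 0.173 -0.005 0 0 1; 0.173 -0.006 0 0 1; 0.173 -0.006 0 0 1; 0.173 -0.007 0 0 1; 0.173 -0.008 0 0 1';python3 -m pendant '0.173 -0.008 0 0 1; 0.173 -0.009 0 0 1; 0.173 -0.009 0 0 1; 0.173 -0.01 0 0 1; 0.173 -0.01 0 0 1; 0.1 0 0 0 1; 0 0 0 0 1; 0 0 0 0 1'
python3 - <<'E'
from h import *
s=get_state()
i=camera_info('wrist');p,d=camera('wrist');cv2.imwrite('pics/w2.png',p[:,:,::-1]);np.save('pics/w2.npy',d);np.savez('pics/w2i.npz',K=i['K'],view=i['view'],tcp=s['tcp_pos'],rot=s['tcp_rot'])
print(s['tcp_pos'],s['tcp_rot'],s['ft_force'])
E
```

```text
time_s: 5.15
tcp_pos: [0.5241, -0.067, 0.1975]
tcp_rot: [-2.25, -2.189, 0.002]
ft_force: [0.4, -0.2, -1.9]
opening: 0.0149
grasp_force: 58.5
time_s: 5.82
tcp_pos: [0.5213, 0.0765, 0.1978]
tcp_rot: [-2.248, -2.193, 0.003]
ft_force: [-0.5, -0.5, -1.8]
opening: 0.0153
grasp_force: 58.5
[0.52131205 0.0764731  0.19782649] [-2.24807754 -2.1925501   0.00324607] [-0.47048686 -0.52514132 -1.75753551]
```

View pics/w2.png

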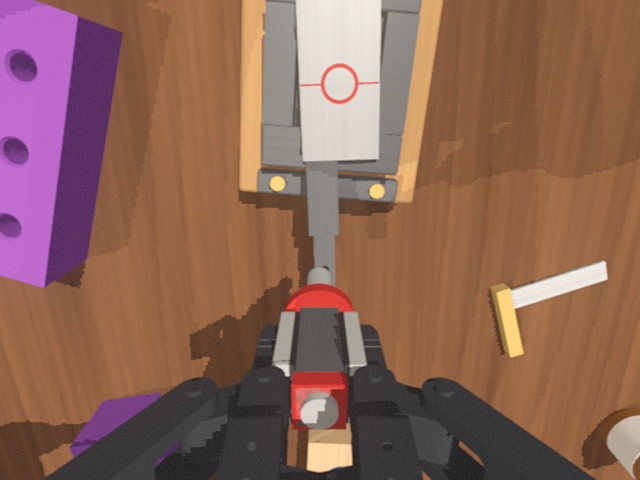

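The wrist view shows the mark ring at (339,84) and the punch held upright, button (319,410) and face near (319,272). I'll compute the offset between the punch axis and the mark.

```bash
python3 - <<'E'
from h import *
from scipy.spatial.transform import Rotation as R
im=cv2.imread('pics/w2.png');i=np.load('pics/w2i.npz');d=np.load('pics/w2.npy');W=cloud(d,i);M=R.from_rotvec(i['rot']).as_matrix();t=i['tcp']
m=redmask(im[55:115,305:375],60).astype(np.uint8);v,u=np.nonzero(m)
k=abs(u+305-339)<24;(e,ax,an)=cv2.fitEllipse(np.stack([u[k]+305,v[k]+55],1).astype(np.float32));mk=onplane(e,.075,i)
Z=W[70:100,325:355,2];print('ring',e,ax,mk,'z',np.median(Z))
T=lambda P:(P-t)@M
P=T(W.reshape(-1,3)).reshape(480,640,3)
rm=redmask(im);c=P[280:312,280:360][rm[280:312,280:360]];print('collar tool x max,y min,max,z',c.max(0),c.min(0))
b=P[395:425,305:335].reshape(-1,3);print('button z',np.median(b,0))
hs=cv2.cvtColor(im,cv2.COLOR_BGR2HSV)[390:430,295:345];mm=((hs[...,1]<60)&(hs[...,2]>110)).astype(np.uint8);n,l,st,ce=cv2.connectedComponentsWithStats(mm);j=1+np.argmax(st[1:,4]);be=ce[j]+[295,390];z=t[2]-M[2,2]*0+.045;bw=onplane(be,z,i);print('button',be,st[j],T(bw),bw)
f=P[264:282,300:340].reshape(-1,3);f=f[(f[:,2]>.03)&(f[:,2]<.075)];print('shank/face x,y,z',len(f),f.max(0),f.min(0),np.median(f,0))
print('delta mark tool',T(mk),'yaw',np.degrees(np.arctan2(M[1,0],M[0,0])))
E
```

```text
ring (339.2573547363281, 83.2950210571289) (36.13938522338867, 37.0012321472168) [0.53543753 0.17309917 0.075     ] z 0.07687780098275299
collar tool x max,y min,max,z [0.08492472 0.03124085 0.19736079] [-0.09365082 -0.01504461 -0.14410285]
button z [ 0.00112282 -0.00023963 -0.04659525]
button [318.91493213 410.76199095] [   6    3   37   37 1105] [-0.00078547 -0.00026494 -0.04499908] [0.5211365  0.07571605 0.24282649]
shank/face x,y,z 283 [0.00595282 0.00535474 0.05364889] [ 0.00033819 -0.00644596  0.03490393] [ 0.00504388 -0.00071088  0.04497762]
delta mark tool [0.09701526 0.01200063 0.12274566] yaw 88.56721167447046
```

```bash
python3 -m pendant '0.08 0.01 0 0 1; 0.13 0.016 0 0 1; 0.15 0.018 0 0 1; 0.13 0.017 0 0 1; 0.1 0.012 0 0 1; 0.05 0.007 0.05 0 1; 0.008 0.001 0.1 0 1; 0 0 0.1 0 1'; python3 -m pendant '0 0 0.05 0 1; 0 0 0 0 1; 0 0 0 0 1; 0 0 0 0 1'
python3 - <<'E'
from h import *
s=get_state()
i=camera_info('wrist');p,d=camera('wrist');cv2.imwrite('pics/w3.png',p[150:390,200:440,::-1].repeat(2,0).repeat(2,1));np.savez('pics/w3.npz',p=p,d=d,K=i['K'],view=i['view'],tcp=s['tcp_pos'],rot=s['tcp_rot'])
print(s['tcp_pos'],s['tcp_rot'],s['ft_force'])
E
```

```text
time_s: 6.53
tcp_pos: [0.5378, 0.1725, 0.1608]
tcp_rot: [2.251, 2.19, 0.001]
ft_force: [-0.0, -1.0, -1.9]
opening: 0.0154
grasp_force: 58.5
time_s: 6.87
tcp_pos: [0.5379, 0.172, 0.1544]
tcp_rot: [2.252, 2.189, 0.001]
ft_force: [0.0, 0.6, -1.1]
opening: 0.0151
grasp_force: 58.5
[0.53794331 0.17199939 0.15444014] [2.25193901e+00 2.18943831e+00 1.39339019e-03] [ 0.00766401  0.64625055 -1.100331  ]
```

View pics/w3.png

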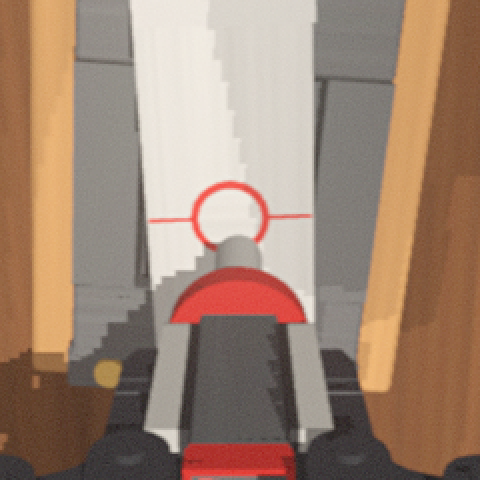

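The crop shows the ring centre near full-image (315,258) and the face just in front of it, at about column 319. I'll compute the remaining correction.

```bash
python3 - <<'E'
from h import *
from scipy.spatial.transform import Rotation as R
q=np.load('pics/w3.npz');im=q['p'][:,:,::-1].copy();t=q['tcp'];M=R.from_rotvec(q['rot']).as_matrix();W=cloud(q['d'],q)
m=redmask(im,60);m[272:]=0;m[:235]=0;m[:,:290]=0;m[:,:]&=True;v,u=np.nonzero(m)
k=abs(u-315.5)<22;e,ax,an=cv2.fitEllipse(np.stack([u[k],v[k]],1).astype(np.float32));mk=onplane(e,.075,q)
print(e,ax,mk,'T',(mk-t)@M,'z',np.median(W[250:262,308:318,2]))
P=((W.reshape(-1,3)-t)@M).reshape(480,640,3)[264:284,300:340].reshape(-1,3);P=P[(P[:,2]>.03)&(P[:,2]<.062)];print(len(P),P.max(0),P.min(0),'axis dir',M[:,2])
E
```

```text
(314.8044128417969, 258.1943664550781) (32.9105110168457, 36.867950439453125) [0.53538646 0.17260677 0.075     ] T [ 0.00052637 -0.00266498  0.07943717] z 0.07683962759158078
325 [0.00635644 0.00540626 0.05402596] [-0.00051071 -0.00646994  0.03320308] axis dir [ 1.16133335e-03  7.83431817e-05 -9.99999323e-01]
```

```bash
cat > guard.py <<'E'
import sys; from station import *
s=get_state();f=s['ft_force'][2]+1.5;print('%.2f z=%.4f push=%.1f'%(s['time_s'],s['tcp_pos'][2],f));sys.exit(f>float(sys.argv[1]))
E
python3 -m pendant '0.004 -0.015 0 0 1; 0 0 0.02 0 1; 0 0 0.02 0 1; 0 0 0.02 0 1; 0 0 0.02 0 1; 0 0 0.01 0 1; 0 0 0 0 1; 0 0 0 0 1' && python3 guard.py 3; python3 go.py .5354 .1726 .135 88.5 1 1
```

```text
time_s: 7.58
tcp_pos: [0.535, 0.1729, 0.1401]
tcp_rot: [-2.252, -2.191, 0.001]
ft_force: [0.2, 0.3, -1.3]
opening: 0.0152
grasp_force: 58.5
7.58 z=0.1401 push=0.2
[0.53503784 0.17293386 0.14014625] 88.43111387010588 [-4.00549732e-04 -1.89599950e-04 -9.99999902e-01]
-0.002 0.002 0.034 -0.02 1False
```

```bash
sed -i 's/sys.exit(f>/sys.exit(int(f>/; s/))$/)))/' guard.py; tail -1 guard.py
python3 -m pendant '0 0 0.006 0 1; 0 0 0.006 0 1; 0 0 0.006 0 1; 0 0 0.004 0 1; 0 0 0 0 1' >/dev/null && python3 guard.py 9 && 
python3 -m pendant '0 0 0.002 0 1; 0 0 0 0 1' >/dev/null && python3 guard.py 9 && 
python3 -m pendant '0 0 0.002 0 1; 0 0 0 0 1' >/dev/null && python3 guard.py 9 && 
python3 -m pendant '0 0 0.002 0 1; 0 0 0 0 1' >/dev/null && python3 guard.py 9 && 
python3 -m pendant '0 0 0.002 0 1; 0 0 0 0 1' >/dev/null && python3 guard.py 9 && 
python3 -m pendant '0 0 0.002 0 1; 0 0 0 0 1' >/dev/null && python3 guard.py 9 && 
python3 -m pendant '0 0 0.002 0 1; 0 0 0 0 1' >/dev/null && python3 guard.py 9
```

```text
s=get_state();f=s['ft_force'][2]+1.5;print('%.2f z=%.4f push=%.1f'%(s['time_s'],s['tcp_pos'][2],f));sys.exit(int(f>float(sys.argv[1])))
8.00 z=0.1369 push=0.1
8.17 z=0.1367 push=0.8
8.33 z=0.1365 push=0.3
8.50 z=0.1361 push=1.7
8.67 z=0.1358 push=0.6
8.83 z=0.1355 push=0.4
9.00 z=0.1352 push=0.5
```

```bash

python3 -m pendant '0 0 0.003 0 1; 0 0 0 0 1' >/dev/null && python3 guard.py 8 && 
python3 -m pendant '0 0 0.003 0 1; 0 0 0 0 1' >/dev/null && python3 guard.py 8 && 
python3 -m pendant '0 0 0.003 0 1; 0 0 0 0 1' >/dev/null && python3 guard.py 8 && 
python3 -m pendant '0 0 0.003 0 1; 0 0 0 0 1' >/dev/null && python3 guard.py 8 && 
python3 -m pendant '0 0 0.003 0 1; 0 0 0 0 1' >/dev/null && python3 guard.py 8 && 
python3 -m pendant '0 0 0.003 0 1; 0 0 0 0 1' >/dev/null && python3 guard.py 8 && 
python3 -m pendant '0 0 0.003 0 1; 0 0 0 0 1' >/dev/null && python3 guard.py 8 && 
python3 -m pendant '0 0 0.003 0 1; 0 0 0 0 1' >/dev/null && python3 guard.py 8 && 
python3 -m pendant '0 0 0.003 0 1; 0 0 0 0 1' >/dev/null && python3 guard.py 8 && 
python3 -m pendant '0 0 0.003 0 1; 0 0 0 0 1' >/dev/null && python3 guard.py 8
```

```text
9.17 z=0.1348 push=-0.0
9.33 z=0.1345 push=2.0
9.50 z=0.1341 push=3.1
9.67 z=0.1335 push=3.5
9.83 z=0.1330 push=2.8
10.00 z=0.1326 push=3.1
10.17 z=0.1321 push=2.8
10.33 z=0.1317 push=2.3
10.50 z=0.1312 push=3.1
10.67 z=0.1308 push=3.4
```

```bash

python3 -m pendant '0 0 0.003 0 1; 0 0 0 0 1' >/dev/null && python3 guard.py 7.5 && 
python3 -m pendant '0 0 0.003 0 1; 0 0 0 0 1' >/dev/null && python3 guard.py 7.5 && 
python3 -m pendant '0 0 0.003 0 1; 0 0 0 0 1' >/dev/null && python3 guard.py 7.5 && 
python3 -m pendant '0 0 0.003 0 1; 0 0 0 0 1' >/dev/null && python3 guard.py 7.5 && 
python3 -m pendant '0 0 0.003 0 1; 0 0 0 0 1' >/dev/null && python3 guard.py 7.5 && 
python3 -m pendant '0 0 0.003 0 1; 0 0 0 0 1' >/dev/null && python3 guard.py 7.5 && 
python3 -m pendant '0 0 0.003 0 1; 0 0 0 0 1' >/dev/null && python3 guard.py 7.5 && 
python3 -m pendant '0 0 0.003 0 1; 0 0 0 0 1' >/dev/null && python3 guard.py 7.5 && 
python3 -m pendant '0 0 0.003 0 1; 0 0 0 0 1' >/dev/null && python3 guard.py 7.5 && 
python3 -m pendant '0 0 0.003 0 1; 0 0 0 0 1' >/dev/null && python3 guard.py 7.5 && 
python3 -m pendant '0 0 0.003 0 1; 0 0 0 0 1' >/dev/null && python3 guard.py 7.5 && 
python3 -m pendant '0 0 0.003 0 1; 0 0 0 0 1' >/dev/null && python3 guard.py 7.5
```

```text
10.83 z=0.1303 push=4.6
11.00 z=0.1299 push=3.6
11.17 z=0.1294 push=3.1
11.33 z=0.1290 push=4.2
11.50 z=0.1285 push=4.3
11.67 z=0.1281 push=4.3
11.83 z=0.1276 push=5.5
12.00 z=0.1274 push=5.5
12.17 z=0.1272 push=8.3
```

```bash

python3 -m pendant '0 0 0.002 0 1; 0 0 0 0 1' >/dev/null && python3 guard.py 13 && 
python3 -m pendant '0 0 0.002 0 1; 0 0 0 0 1' >/dev/null && python3 guard.py 13 && 
python3 -m pendant '0 0 0.002 0 1; 0 0 0 0 1' >/dev/null && python3 guard.py 13; 
python3 -m pendant '0 0 0 0 1' >/dev/null; python3 guard.py 13; 
python3 -m pendant '0 0 0 0 1' >/dev/null; python3 guard.py 13
```

```text
12.33 z=0.1272 push=8.9
12.50 z=0.1271 push=10.9
12.67 z=0.1270 push=11.5
12.75 z=0.1270 push=10.9
12.83 z=0.1270 push=11.1
```

```bash

python3 -m pendant '0 0 0.0025 0 1; 0 0 0 0 1' >/dev/null && python3 guard.py 14.5 && 
python3 -m pendant '0 0 0.0025 0 1; 0 0 0 0 1' >/dev/null;
python3 guard.py 14.5; python3 -m pendant '0 0 0 0 1' >/dev/null; python3 guard.py 14.5; python3 -m pendant '0 0 0 0 1' >/dev/null; python3 guard.py 14.5
```

```text
13.00 z=0.1268 push=12.9
13.17 z=0.1267 push=14.1
13.25 z=0.1268 push=13.9
13.33 z=0.1268 push=14.2
```

```bash

python3 -m pendant '0 0 0.001 0 1; 0 0 0 0 1; 0 0 0 0 1; 0 0 0 0 1; 0 0 0 0 1; 0 0 0 0 1; 0 0 0 0 1; 0 0 0 0 1' >/dev/null; python3 guard.py 14; python3 -m pendant '0 0 0 0 1; 0 0 0 0 1; 0 0 0 0 1; 0 0 0 0 1; 0 0 0 0 1; 0 0 0 0 1; 0 0 0 0 1; 0 0 0 0 1'; python3 guard.py 14;  python3 -m pendant '0 0 0 0 1; 0 0 0 0 1; 0 0 0 0 1; 0 0 0 0 1; 0 0 0 0 1; 0 0 0 0 1; 0 0 0 0 1; 0 0 0 0 1'
```

```text
14.00 z=0.1267 push=13.8
time_s: 14.67
tcp_pos: [0.5353, 0.173, 0.1267]
tcp_rot: [2.251, 2.19, 0.002]
ft_force: [-3.2, -1.3, 13.5]
opening: 0.0152
grasp_force: 60.2
14.67 z=0.1267 push=15.0
time_s: 15.33
tcp_pos: [0.5352, 0.173, 0.1267]
tcp_rot: [2.251, 2.19, 0.001]
ft_force: [-2.3, -0.7, 12.6]
opening: 0.0148
grasp_force: 60.2
```

Held at about 14–15 N for 2 s. Lifting straight up now.

```bash

python3 -m pendant '0 0 -0.006 0 1; 0 0 -0.006 0 1; 0 0 -0.006 0 1; 0 0 -0.006 0 1; 0 0 -0.006 0 1; 0 0 -0.006 0 1; 0 0 -0.006 0 1; 0 0 -0.006 0 1'; python3 -m pendant '0 0 -0.006 0 1; 0 0 -0.006 0 1; 0 0 -0.006 0 1; 0 0 -0.006 0 1; 0 0 -0.01 0 1; 0 0 -0.02 0 1; 0 0 -0.05 0 1; 0 0 -0.08 0 1';python3 -m pendant '0 0 -0.1 0 1; 0 0 -0.1 0 1; 0 0 -0.09 0 1; 0 0 0 0 1; 0 0 0 0 1'
python3 - <<'E'
from h import *
p,d=camera('top');cv2.imwrite('pics/top1.png',cv2.resize(p[180:280,110:290,::-1],None,fx=4,fy=4))
E
python3 go.py .5263 -.2664 .199 88.5 16 1
```

```text
time_s: 16.0
tcp_pos: [0.5352, 0.1729, 0.1319]
tcp_rot: [2.252, 2.191, -0.0]
ft_force: [0.1, 0.0, 1.1]
opening: 0.0151
grasp_force: 58.7
time_s: 16.67
tcp_pos: [0.5341, 0.1727, 0.1592]
tcp_rot: [-2.251, -2.19, 0.004]
ft_force: [0.4, -0.1, -1.4]
opening: 0.015
grasp_force: 58.5
time_s: 17.08
tcp_pos: [0.5355, 0.173, 0.2041]
tcp_rot: [2.251, 2.19, 0.003]
ft_force: [0.3, -0.6, -1.7]
opening: 0.0152
grasp_force: 58.5
[0.53481027 0.17289796 0.20309055] 88.42803324348152 [-2.07751108e-04 -1.25162438e-04 -9.99999971e-01]
-0.183 0.001 0.002 -0.00 1; -0.183 0.001 0.002 -0.00 1; -0.183 0.001 0.002 -0.00 1; -0.183 0.001 0.002 -0.00 1; -0.183 0.001 0.002 -0.00 1; -0.183 0.001 0.002 -0.00 1; -0.183 0.001 0.002 -0.00 1; -0.183 0.001 0.002 -0.00 1; -0.183 0.001 0.002 -0.00 1; -0.183 0.001 0.002 -0.00 1; -0.183 0.001 0.002 -0.00 1; -0.183 0.001 0.002 -0.00 1; -0.183 0.001 0.002 -0.00 1; -0.183 0.001 0.002 -0.00 1; -0.183 0.001 0.002 -0.00 1; -0.183 0.001 0.002 -0.00 1
```

View pics/top1.png

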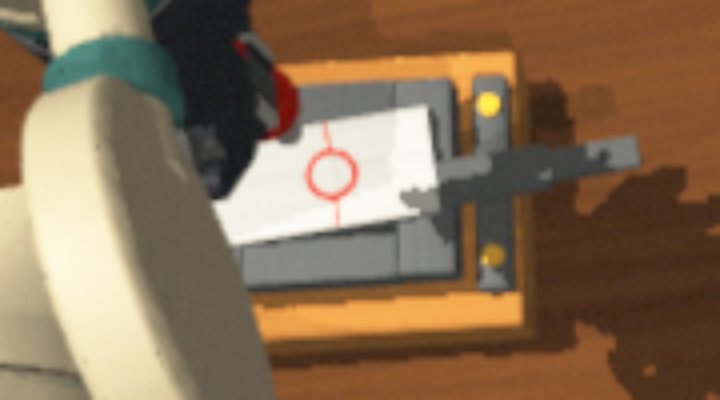

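The blade is still lying in place, with the ring at crop (332,173). Carrying the punch back.

```bash

python3 -m pendant '-0.1 0.001 0 0 1; -0.18 0.001 0 0 1; -0.18 0.001 0 0 1; -0.18 0.001 0 0 1; -0.18 0.001 0 0 1; -0.18 0.001 0 0 1; -0.18 0.001 0 0 1; -0.18 0.001 0 0 1'; python3 -m pendant '-0.18 0.001 0 0 1; -0.18 0.001 0 0 1; -0.18 0.001 0 0 1; -0.18 0.001 0 0 1; -0.18 0.001 0 0 1; -0.18 0.001 0 0 1; -0.18 0.001 0 0 1; -0.18 0.001 0 0 1';python3 -m pendant '-0.1 0 0 0 1; -0.04 0 0 0 1; 0 0 0 0 1; 0 0 0 0 1; 0 0 0 0 1'; python3 go.py .526 -.2665 .136 88.5 1 1;sleep 1;python3 -m pendant '0 0 0 0 1';python3 go.py .526 -.2665 .136 88.5 1 1
```

```text
time_s: 17.8
tcp_pos: [0.5296, -0.0321, 0.2019]
tcp_rot: [-2.25, -2.189, 0.002]
ft_force: [0.3, 0.0, -0.4]
opening: 0.0153
grasp_force: 58.5
time_s: 18.47
tcp_pos: [0.525, -0.2478, 0.2018]
tcp_rot: [-2.25, -2.189, 0.001]
ft_force: [-0.0, 0.4, -1.1]
opening: 0.0148
grasp_force: 58.5
time_s: 18.88
tcp_pos: [0.5253, -0.2663, 0.203]
tcp_rot: [-2.249, -2.191, -0.001]
ft_force: [0.9, 0.2, -0.5]
opening: 0.0151
grasp_force: 58.5
[ 0.52529452 -0.26625388  0.20303164] 88.49111762088336 [-5.84032759e-04  1.41734311e-03 -9.99998825e-01]
-0.002 0.005 0.447 -0.00 1
time_s: 18.97
tcp_pos: [0.5255, -0.2664, 0.2033]
tcp_rot: [-2.25, -2.192, -0.001]
ft_force: [-0.1, 0.2, -1.6]
opening: 0.0156
grasp_force: 58.5
[ 0.52545303 -0.26636285  0.20329123] 88.51812538513009 [-1.45058949e-04  7.11307560e-04 -9.99999736e-01]
-0.001 0.004 0.449 0.00 1
```

```bash

python3 -m pendant '0 0.002 0.06 0 1; 0 0 0.1 0 1; 0 0 0.1 0 1; 0 0 0.1 0 1; 0 0 0.1 0 1; 0 0 0.05 0 1; 0 0 0 0 1' && python3 guard.py 5 && python3 -m pendant '0 0 0.02 0 1; 0 0 0.02 0 1; 0 0 0.02 0 1; 0 0 0.02 0 1; 0 0 0 0 1' && python3 guard.py 5 && python3 -m pendant '0 0 0.03 0 1; 0 0 0.03 0 1; 0 0 0.03 0 1; 0 0 0.03 0 1; 0 0 0 0 1' && python3 guard.py 5 && python3 -m pendant '0 0 0.02 0 1; 0 0 0.02 0 1; 0 0 0.02 0 1; 0 0 0.02 0 1; 0 0 0 0 1'; python3 guard.py 5
```

```text
time_s: 19.55
tcp_pos: [0.5244, -0.2665, 0.1245]
tcp_rot: [-2.248, -2.188, 0.001]
ft_force: [-0.3, -0.0, -1.9]
opening: 0.015
grasp_force: 58.5
19.55 z=0.1245 push=-0.4
time_s: 19.97
tcp_pos: [0.5256, -0.2679, 0.1145]
tcp_rot: [-2.252, -2.19, 0.0]
ft_force: [0.2, 0.2, -1.1]
opening: 0.0156
grasp_force: 58.5
19.97 z=0.1145 push=0.4
time_s: 20.38
tcp_pos: [0.525, -0.2675, 0.0955]
tcp_rot: [-2.25, -2.189, 0.001]
ft_force: [-0.5, -0.3, -0.2]
opening: 0.0152
grasp_force: 58.5
20.38 z=0.0955 push=1.3
time_s: 20.8
tcp_pos: [0.5254, -0.2677, 0.0841]
tcp_rot: [-2.251, -2.19, 0.001]
ft_force: [-0.3, 0.8, -1.3]
opening: 0.0153
grasp_force: 58.5
20.80 z=0.0841 push=0.2
```

In the hole without resistance. Lowering until the collar touches.

```bash

python3 -m pendant '0 0 0.02 0 1; 0 0 0.02 0 1; 0 0 0.01 0 1; 0 0 0 0 1; 0 0 0 0 1' >/dev/null && python3 guard.py 3 && python3 -m pendant '0 0 0.004 0 1; 0 0 0.003 0 1; 0 0 0 0 1' >/dev/null && python3 guard.py 3 && python3 -m pendant '0 0 0.004 0 1; 0 0 0 0 1' >/dev/null && python3 guard.py 3 && python3 -m pendant '0 0 0.004 0 1; 0 0 0 0 1' >/dev/null && python3 guard.py 3 && python3 -m pendant '0 0 0.004 0 1; 0 0 0 0 1' >/dev/null; python3 guard.py 3
```

```text
21.22 z=0.0771 push=-0.0
21.47 z=0.0762 push=1.6
21.63 z=0.0756 push=0.7
21.80 z=0.0749 push=0.3
21.97 z=0.0748 push=3.7
```

```bash

python3 -m pendant '0 0 0 0 -1; 0 0 0 0 -1; 0 0 0 0 -1; 0 0 0 0 -1; 0 0 0 0 -1; 0 0 0 0 -1; 0 0 0 0 -1; 0 0 0 0 -1' && python3 -m pendant '0 0 0 0 -1; 0 0 0 0 -1; 0 0 -0.05 0 -1; 0 0 -0.1 0 -1; 0 0 -0.15 0 -1; 0 0 -0.15 0 -1; 0 0 -0.15 0 -1; 0 0 -0.15 0 -1' &&  python3 -m pendant '-0.1 0 -0.1 0 -1; -0.1 0 0 0 -1; -0.1 0 0 0 -1; 0 0 0 0 -1; 0 0 0 0 -1'
python3 - <<'E'
from h import *
i=camera_info('wrist');p,d=camera('wrist');W=cloud(d,i);im=p[:,:,::-1].copy();q,_=camera('side')
u,v=proj(np.array([.5254,-.2665,.1]),i).astype(int);print(u,v)
B=W[max(0,v-60):v+60,u-50:u+50].reshape(-1,3);C=im[max(0,v-60):v+60,u-50:u+50]
R=B[redmask(C).ravel()];T=R[R[:,2]>.105];c=R[(R[:,2]>.055)&(R[:,2]<.08)];print('collar z',np.median(c[:,2]),'top',np.median(T,0))
cv2.imwrite('pics/end.png',np.hstack([cv2.resize(im,(400,300)),cv2.resize(q[260:440,300:480,::-1],(300,300))]))
E
```

```text
time_s: 22.63
tcp_pos: [0.5257, -0.268, 0.0744]
tcp_rot: [2.252, 2.191, -0.0]
ft_force: [-0.1, 0.1, 0.1]
opening: 0.0852
grasp_force: 0.0
time_s: 23.3
tcp_pos: [0.5256, -0.2679, 0.1886]
tcp_rot: [2.251, 2.19, 0.0]
ft_force: [0.5, -0.9, 0.4]
opening: 0.0852
grasp_force: 0.0
time_s: 23.72
tcp_pos: [0.5235, -0.3135, 0.2001]
tcp_rot: [-2.251, -2.186, 0.0]
ft_force: [0.0, -0.1, 0.9]
opening: 0.0855
grasp_force: 0.0
320 172
collar z 0.06843203175471502 top [ 0.52548388 -0.26396987  0.11836066]
```

View pics/end.png

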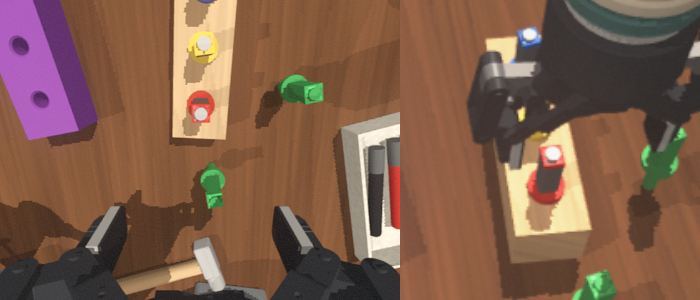

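The red punch sits upright on its collar in its own hole: left (200,108), right (547,175). The collar top measures about 68 mm, the gripper is clear, and the other punches are untouched.

```bash
python3 -c "
from station import *
print(job_done())"
```

```text
the job is handed in; nothing more can be done
None
```

The red punch was pressed inside the ring at about 14–15 N for 2 s, lifted straight off, put back on its collar in its own hole and released, and the job was handed in at about 24 s; no verdict was returned.

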